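# Load the thread case and click its lid shut

## Task

Load the spool of binding thread into the open thread case: stand it gently, upright, inside the low ring on the case's floor and let go. Then swing the lid over and press its free edge down past the spring catch until it clicks and stays fully shut by itself. The lid is thin sheet metal that bends under a hard shove, so feel for the click and never push on it with more than about 2.5 kg; leave the other things on the table where they are.

Things in the scene. Friction and masses are not known exactly. Their poses are not given: they have to be found in the camera images.
- thread_spool: wooden spool wound with white thread, 60 mm high, standing upright; two round flanges 47 mm across and 8 mm thick at top and bottom, waist 24 mm; 0.05 to 0.1 kg. Origin at the centre of its underside, z up along its axis. Best gripped across the top flange from above. (A fixed roller stand, 142 mm high, runs along the table's left side from about y = 0.31.)
- thread_case: grey sheet-steel box with an aluminium lid, screwed to the table: 120 x 120 mm outside, walls 4 mm thick and 64 mm high, open on top while the lid is up; fixing flanges 3 mm thick reach 77 mm to either side (y). Origin at the centre of its underside; its own -x is the front (the side with the spring catch, turned roughly toward the robot), +x the back (hinge side), z up
- spool_seat (a point): the point on the case's inner floor (4 mm above the case's underside) where the centre of the spool's underside belongs: the centre of a steel locating ring 6 mm high, 53 mm inside and 63 mm outside diameter. 52 mm of free floor from this point to either side wall (y) and front wall, 60 mm to the back wall
- lid_hinge (a point): centre of the lid's hinge line, which runs along the case's y, 60 mm behind the case's origin (+x) and 68 mm above its underside
- case_lid (a joint): angle of the lid in rad: 0 = level, shut with the latch set at mid height (shut lids read -0.035 to 0.04, as the latch is set); about 1.57 = upright, more = leaning back away from the robot. A stiff hinge: the lid stays where it is left, and about 2 N at the free edge swings it
- lid_pad (a point): centre of the raised ribbed thumb pad (18 x 44 mm) on the lid's outer face, 106 mm from the hinge line and 4.5 mm outside the hinge plane: the place to press. The pad's z axis is the lid's outward normal (up when shut) and its -x points to the free edge, which is 123 mm from the hinge line. The lid is a flat panel 3 mm thick, 120 mm wide along the hinge
- lid_panel: the lid's aluminium panel itself; its origin lies on the hinge line, panel along its -x, outer face toward its +z. A short lip with a folded hem hangs 12 mm below its free edge and goes past the catch. It bends when pushed with more than 28 N (the catch itself needs half of that)
- catch (a joint): deflection of the spring catch on the case's front, rad: 0 at rest, up to 0.1 while the lid's hem forces it outward, back to 0 with a click once the hem is under its nose; the push on the thumb pad rises to 6-13 N, fades for the last 4 mm, then the click; 1 mm later the hem meets a firm rubber seat. The latch is adjustable: catch and seat are up to 4 mm higher or lower from case to case
- glue_pot: bystander: off-white tapered pot, 73 mm across, 81 mm high, loose; origin at the centre of its underside
- rubber_stamp: bystander: wooden hand stamp with a turned knob, 36 x 40 mm, 74 mm high, loose; origin at the centre of its underside

How it is judged:
On the way, in this order (a step that is already met when the one before it is completed fails the run):
1. the spool stands upright inside the ring on the case's floor, let go, with the lid still open (horizontal distance between thread_spool and spool_seat below 0.0045 m and z of thread_spool in the frame of spool_seat below 0.003 m and angle between thread_spool's own z axis and vertical below 0.06 rad and contact force between thread_spool and the fingers below 0.1 N and value of joint case_lid above 0.3 rad), for 0.2 s.
2. the lid is down and the catch has clicked over its hem (value of joint case_lid below 0.043 rad and value of joint catch below 0.012 rad), for 0.2 s.
At the end, for the whole second after the job is handed in: The spool stands upright and at rest inside the ring on the case's floor (within 4.5 mm of its centre, not on the ring's edge), the lid is down (below 0.043 rad) and the catch has sprung back over the lid's hem (below 0.012 rad) (all of step 2 and horizontal distance between thread_spool and spool_seat below 0.0045 m and z of thread_spool in the frame of spool_seat below 0.003 m and angle between thread_spool's own z axis and vertical below 0.06 rad and linear speed of thread_spool below 0.012 m/s); the robot touches nothing.
It fails at once if the lid is pushed with more than 28 N (contact force between lid_panel and the fingers above 28 N or contact force between lid_panel and the arm above 28 N).
It fails at once if the spool is rammed or dropped into the case (more than 25 N between them) (contact force between thread_spool and thread_case above 25 N).
It fails at once if another loose thing on the table is moved by more than 30 mm (distance of any of glue_pot, rubber_stamp from where it was at the start of the episode above 0.03 m).
It also fails if it takes over 67 s, if anything falls off the work surface, if the arm or the gripper's body presses on something with over 40 N, if the wrist force passes 120 N, or if a joint passes its speed limit or range.

## Robot

A 7-joint arm with a two-finger parallel gripper is mounted at the origin on the work surface; the furniture and walls round the work are solid. World frame = base frame: x ahead of the robot, y to its left, z up, the work surface at z = 0. Lengths are in m, angles in rad, forces in N, time in s.
With the tool pointing down it reaches from about 0.4 to 0.9 m from the base axis. Payload 5.5 kg.
Tool frame: the origin (TCP) lies midway between the tips of the shut fingers; the grasp point (between the pads) lies 19 mm behind it (manip.grip_depth is the distance from the TCP to the grasp point, in m); z points along the fingers, x is the direction in which the jaws open and shut, and the axes are right-handed (so a half turn about z gives the same grasp; the last joint's range is limited). The gripper opens to 92 mm and grips with 3 to 60 N. Pads are 19 mm wide; open, the fingers measure 130 mm over their backs; the gripper's body (75 mm by 190 mm) begins 47 mm behind the grasp point.
Start: joints at [1.505, 0.501, -0.427, 1.55, 0.221, 1.138, -0.21], TCP at [0.21, -0.615, 0.227] pointing down, gripper open.
Joint ranges: [-2.88, 2.88], [-0.31, 2.03], [-1.54, 1.56], [0.2, 2.42], [-1.41, 4.55], [0.19, 2.02], [-2.57, 2.57]. Speed limits (rad/s): [2.57, 2.57, 3.14, 3.14, 3.14, 3.14, 3.14].

## Interface

Orientations are given as a unit quaternion [x, y, z, w].
In Python, from bench import manip, effector, viewer gives the robot as it stands. Calls block until the motion is done:
- manip.move_pose(position, orientation): joint-space move of the TCP to a pose.
- manip.servo_line(position, ori=None, vel=0.15): straight line of the TCP; ori=None keeps the orientation; vel is the mean speed in m/s.
- manip.movej(angles): joint-space move.
- effector.open_jaws() and effector.close(f_grip=None): open the fingers fully, or close them until they stop; f_grip is the grip in N (None keeps the last).
- manip.sleep(seconds).
- manip.solve_ik(position, orientation): joint angles nearest the present ones, or None.
- viewer.get_image(name): name is "side" or "top"; returns the picture (400x640x3 uint8, red, green, blue); there is no depth.
- viewer.get_calibration(name): a dict with "vfov" (degrees; the focal length in pixels is half the picture's height over the tangent of half this angle, whatever the lens; pixels are square), "cx", "cy" (the principal point, pixels), "dist_coeffs" ([k1, k2, p1, p2, k3] as OpenCV has them; the pictures are not rectified), "eye" and "attitude" of the camera in the world. Camera axes: x right, y down, z forward; pixel columns grow to the right and rows downward; lengths in m; the calibration is good to about 2 mm. A picture is of the moment at which its call begins. get_calibration takes no time and is no camera call.
A pose or a line that the arm cannot do raises manip.PlanningError and nothing moves.
- manip.hand_in(): hands the job in, once; it reports no verdict.
Readings, each from a call of its own:
- manip.current_clock(): time.
- manip.current_q(): joint angles.
- manip.current_joint_velocities(): joint speeds.
- manip.current_tau(): joint torques, N m.
- manip.current_tool_pos(): TCP position.
- manip.current_tcp_rot(): TCP orientation.
- manip.current_force(): force on the tool from outside, world axes, zero at the start.
- manip.current_wrist_torque(): the same for the moment, N m.
- manip.current_finger_gap(): finger opening in m.
Only numpy, scipy, OpenCV 4.12 (cv2) and the standard library are available. Lean on these libraries where they do the work, as an engineer would, in place of code of your own. Each camera call takes 0.05 s, during which the arm holds its last target.

## Working session

There is one attempt and no reset: what is moved stays moved. The work goes in short steps, each a Python script; the robot and the scene stay as the last script left them, time stands still between calls to the robot, and variables do not carry over. Pictures are saved under pics/ and viewed, and the job is handed in when it is done.

```bash
ls; mkdir -p pics
python3 - <<'E'
from bench import manip, effector, viewer
import cv2
for n in ("side","top"):
    im=viewer.get_image(n); cv2.imwrite(f"pics/{n}0.png",im[:,:,::-1]); print(n,viewer.get_calibration(n))
print(manip.current_clock(),manip.current_tcp_rot(),manip.current_tool_pos(),manip.current_force(),manip.grip_depth)
E
```

```text
pics
side {'vfov': 47.829875554054595, 'cx': 317.71705942627034, 'cy': 197.55038863343734, 'dist_coeffs': array([-0.11697169,  0.        ,  0.        ,  0.        ,  0.        ]), 'eye': array([0.1322179 , 0.65610959, 0.71976751]), 'attitude': array([-0.24677158,  0.87966986, -0.39076444,  0.11219567])}
top {'vfov': 50.13692637174839, 'cx': 322.6162878660057, 'cy': 203.17920382676868, 'dist_coeffs': array([-0.08761301,  0.        ,  0.        ,  0.        ,  0.        ]), 'eye': array([0.37711828, 0.02028823, 0.90719837]), 'attitude': array([-0.69629568,  0.71274611, -0.05895607,  0.06074114])}
0.1 [ 8.13298076e-01 -5.81846581e-01 -7.10612572e-04 -5.38782447e-04] [ 0.20961249 -0.6145993   0.22576256] [-0.0692724   0.73316984  0.28505949] 0.0188
```

View pics/side0.png

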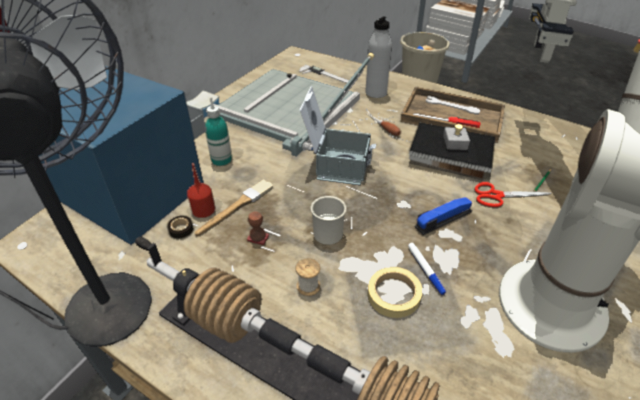

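View pics/top0.png

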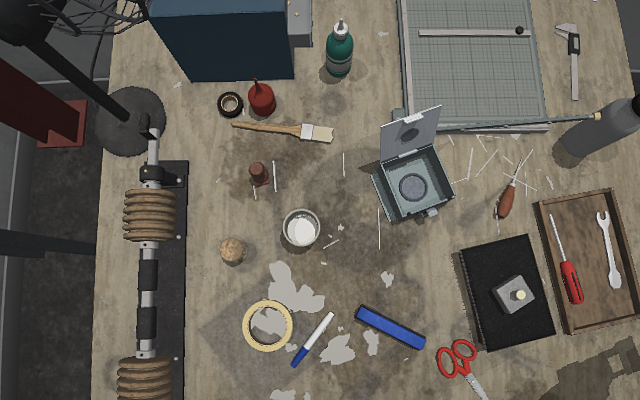

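The top view shows the spool at about (232,250), the pot at (300,230), the stamp at (258,175) and the open case at about (413,187), with its lid leaning back. I'll crop in for more precise features.

```bash
cat > h.py <<'E'
import numpy as np, cv2
from scipy.spatial.transform import Rotation as R
from bench import manip, effector, viewer
def cam(n):
    c=viewer.get_calibration(n); f=200/np.tan(np.radians(c['vfov'])/2)
    return np.array([[f,0,c['cx']],[0,f,c['cy']],[0,0,1]]),np.array(c['dist_coeffs']),np.array(c['eye']),R.from_quat(c['attitude']).as_matrix()
def ray(n,uv):
    K,d,e,A=cam(n)
    p=cv2.undistortPointsIter(np.array(uv,float).reshape(-1,1,2),K,d,None,None,(3,50,1e-10)).reshape(-1,2)
    return e,(A@np.c_[p,np.ones(len(p))].T).T
def onz(n,uv,z):
    e,r=ray(n,uv); return e+r*((z-e[2])/r[:,2])[:,None]
def proj(n,P):
    K,d,e,A=cam(n)
    rv,_=cv2.Rodrigues(A.T); return cv2.projectPoints(np.array(P,float).reshape(-1,1,3),rv,-A.T@e,K,d)[0].reshape(-1,2)
def crop(n,src,x0,y0,w,h,s,out):
    im=cv2.imread(src)[y0:y0+h,x0:x0+w]; cv2.imwrite(out,cv2.resize(im,None,fx=s,fy=s,interpolation=cv2.INTER_CUBIC))
E
python3 - <<'E'
from h import *
crop('top','pics/top0.png',360,95,110,135,4,'pics/c1.png')
crop('top','pics/side0.png',270,80,120,110,5,'pics/c2.png')
crop('top','pics/top0.png',205,225,60,50,8,'pics/c3.png')
crop('top','pics/side0.png',280,245,60,60,8,'pics/c4.png')
print(onz('top',[(232,250)],.06),onz('side',[(309,268)],.06))
print(onz('top',[(413,187)],.01),onz('side',[(343,170)],.01))
E
```

```text
[[0.4321135  0.20274521 0.06      ]] [[0.42821667 0.20917159 0.06      ]]
[[ 0.56132727 -0.1742515   0.01      ]] [[ 0.54558426 -0.1356789   0.01      ]]
```

View pics/c1.png

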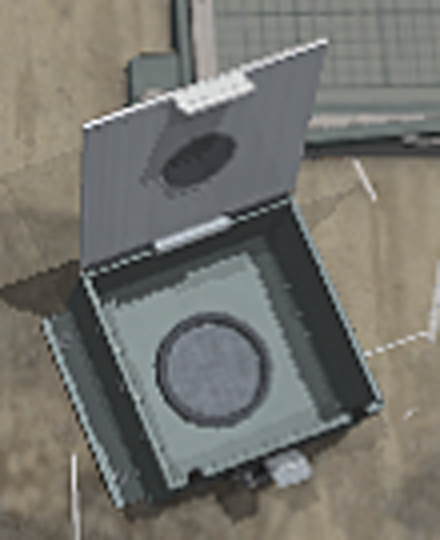

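View pics/c2.png

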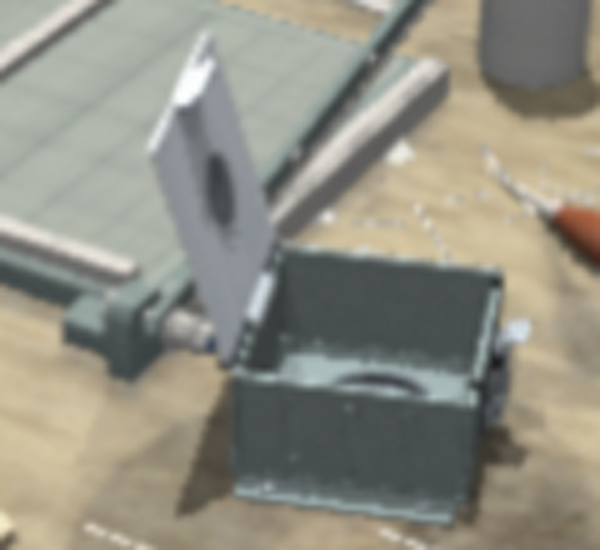

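View pics/c3.png

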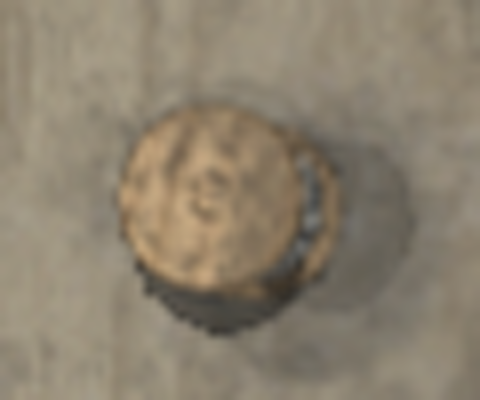

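View pics/c4.png

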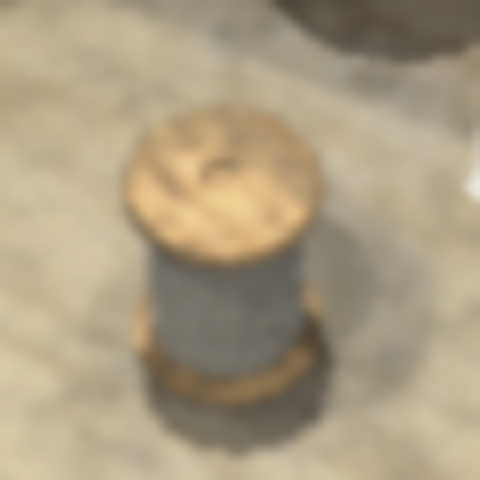

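```bash
cat >> h.py <<'E'
def unc(x0,y0,s,P): return [(x0+(a+.5)/s-.5,y0+(b+.5)/s-.5) for a,b in P]
def tri(ut,us):
    e1,r1=ray('top',[ut]);e2,r2=ray('side',[us]);a=r1[0]/np.linalg.norm(r1[0]);b=r2[0]/np.linalg.norm(r2[0])
    M=np.array([a,-b]).T; t=np.linalg.lstsq(M,e2-e1,rcond=None)[0]; p=e1+a*t[0];q=e2+b*t[1]
    return (p+q)/2, np.linalg.norm(p-q)*1000
E
python3 - <<'E'
from h import *
np.set_printoptions(precision=4,suppress=True)
t=lambda *P:unc(360,95,4,P); s=lambda *P:unc(270,80,5,P)
sp=unc(205,225,8,[(210,197)]); ss=unc(280,245,8,[(222,177)])
print('spool',onz('top',sp,.06),onz('side',ss,.06),tri(sp[0],ss[0]))
C=onz('top',t((85,272),(290,200),(380,410),(175,485)),.064)
print('rim top',C,C.mean(0)); 
for i in range(4): 
    d=C[(i+1)%4]-C[i]; print(np.linalg.norm(d[:2]),np.degrees(np.arctan2(d[1],d[0])))
# rim side: back-left(235,370), front-left(478,400), front-right(500,270), back-right(275,250)
S=onz('side',s((235,372),(480,402),(500,270),(277,250)),.064); print('rim side',S,S.mean(0))
for i in range(4): 
    d=S[(i+1)%4]-S[i]; print(np.linalg.norm(d[:2]),np.degrees(np.arctan2(d[1],d[0])))
print('lid L',tri(t((83,127))[0],s((152,150))[0]),'R',tri(t((325,42))[0],s((205,36))[0]))
print('ring',onz('top',t((213,370)),.010),onz('side',s((380,385)),.01))
E
```

```text
spool [[0.4338 0.2051 0.06  ]] [[0.4326 0.2082 0.06  ]] (array([0.434 , 0.2059, 0.0567]), np.float64(0.11884788447626746))
rim top [[ 0.6024 -0.0998  0.064 ]
 [ 0.6385 -0.2078  0.064 ]
 [ 0.5275 -0.2461  0.064 ]
 [ 0.4919 -0.1398  0.064 ]] [ 0.5651 -0.1734  0.064 ]
0.11385998403606072 -71.50490460953743
0.1174532758134638 -160.96997153555702
0.1121619939805892 108.50208154358315
0.11749507114122454 19.857974184839538
rim side [[ 0.5995 -0.0969  0.064 ]
 [ 0.4865 -0.1372  0.064 ]
 [ 0.5286 -0.2434  0.064 ]
 [ 0.6368 -0.1995  0.064 ]] [ 0.5628 -0.1692  0.064 ]
0.12003821332839343 -160.36984961425506
0.1142835008504507 -68.35109769460291
0.11673444946639845 22.10162638831057
0.10918046942248645 109.95208809623982
lid L (array([ 0.6367, -0.0854,  0.1831]), np.float64(1.038748711083772)) R (array([ 0.6784, -0.1987,  0.1775]), np.float64(0.7359905779400951))
ring [[ 0.5611 -0.174   0.01  ]] [[ 0.5671 -0.1884  0.01  ]]
```

```bash
cat > g.py <<'E'
from h import *
np.set_printoptions(precision=4,suppress=True)
pot=onz('top',[(300.5,229)],.081)[0]; st=onz('top',[(257,169)],.074)[0]
print('pot',pot,'stamp',st,'stand edge',onz('top',[(188,180),(188,300)],.01)[:,:2],onz('top',[(178,210)],.11)[:,:2], 'shaft',onz('top',[(160,265)],.1))
def ori(psi,th): # lean dir psi (world), tilt th ; tool z points down & away from lean
    l=np.array([np.cos(psi),np.sin(psi),0]); z=-np.cos(th)*np.array([0,0,1])-np.sin(th)*l
    x=np.array([np.cos(psi-np.pi/2),np.sin(psi-np.pi/2),0]); return np.c_[x,np.cross(z,x),z]
def body(M,g): # pts world; g grasp point
    P=[(a,b,-c) for a in np.linspace(-.095,.095,39) for b in np.linspace(-.0375,.0375,16) for c in np.linspace(.047,.16,24)]
    F=[(s*a,b,c) for s in(-1,1) for a in(.046,.0555,.065) for b in(-.0095,0,.0095) for c in np.linspace(-.047,.019,12)]
    return g+np.array(P)@M.T, g+np.array(F)@M.T
if __name__=='__main__':
    sp=np.array([.4335,.2062,.058])
    for th in (0,15,20,25,30):
        for ps in range(0,360,20):
            B,F=body(ori(np.radians(ps),np.radians(th)),sp); A=np.r_[B,F]
            m=[]
            for c,r,h in((pot,.037,.081),(st,.027,.074)):
                d=np.hypot(*(A[:,:2]-c[:2]).T)-r; m.append(np.maximum(d,A[:,2]-h).min())
            m.append(np.maximum(.31-A[:,1],A[:,2]-.142).min())
            if min(m)>.006: print(th,ps,np.array(m)*1000)
    # place: case frame, seat at (-.004,0,.004); lid plane
    la=np.radians(18.7)
    for th in (0,10,15,20,25,30):
        for ps in range(90,270,5):
            B,F=body(ori(np.radians(ps),np.radians(th)),np.array([-.004,0,.062]))
            A=np.r_[B,F]; A=A[(abs(A[:,1])<.062)&(A[:,2]<.19)&(A[:,2]>.05)]
            lid=(.060+(A[:,2]-.068)*np.tan(la)-A[:,0]).min()-.004
            Fl=F[F[:,2]<.066]; w=min((.056-abs(Fl[:,1])).min(),(Fl[:,0]+.056).min(),(.056-Fl[:,0]).min())
            wt=B[:,2].min()-.066
            if w>-.003: print('place',th,ps,'lid %.1f wall %.1f top %.1f'%(lid*1e3,w*1e3,wt*1e3))
E
python3 g.py
```

```text
pot [0.4687 0.0649 0.081 ] stamp [0.5926 0.1511 0.074 ] stand edge [[0.5887 0.3119]
 [0.3331 0.3053]] [[0.5069 0.297 ]] shaft [[0.4035 0.3324 0.1   ]]
0 0 [24.     94.5673  8.8   ]
0 40 [24.     42.5751  6.9212]
0 60 [30.6034 43.3183 23.824 ]
0 80 [58.5975 44.2266 50.3731]
0 100 [70.811  41.4382 50.3731]
0 120 [65.5014 64.0439 23.824 ]
0 140 [43.308  92.7812  6.9212]
0 180 [24.     94.5673  8.8   ]
0 220 [24.     42.5751  6.9212]
0 240 [30.6034 43.3183 23.824 ]
0 260 [58.5975 44.2266 50.3731]
0 280 [70.811  41.4382 50.3731]
0 300 [65.5014 64.0439 23.824 ]
0 320 [43.308  92.7812  6.9212]
15 0 [12.6928 70.9647  8.8   ]
15 80 [72.0394 44.2691 22.12  ]
15 100 [84.2533 50.8344 22.12  ]
15 180 [ 24.3397 108.0095   8.8   ]
15 200 [16.5751 80.152   6.301 ]
15 220 [12.6928 52.6033 15.5618]
15 240 [18.5063 43.7399 35.4654]
15 260 [41.1666 44.2217 63.6112]
15 280 [50.6579 33.5932 63.6112]
15 300 [45.9122 47.0972 35.4654]
15 320 [28.6072 69.1786 15.5618]
15 340 [12.6928 77.707   6.301 ]
20 0 [10.7403 63.9503  8.8   ]
20 80 [76.9334 44.6149 13.6019]
20 100 [89.1475 54.5374 13.6019]
20 180 [ 25.44
[... 935 characters left out ...]
.0
place 0 215 lid -11.3 wall -2.7 top 43.0
place 0 220 lid -15.9 wall 0.1 top 43.0
place 0 225 lid -19.8 wall -0.7 top 43.0
place 10 135 lid -11.7 wall -1.2 top 35.8
place 10 140 lid -7.3 wall -1.9 top 35.8
place 10 220 lid -7.3 wall -1.9 top 35.8
place 10 225 lid -11.7 wall -1.2 top 35.8
place 15 135 lid -7.6 wall -1.4 top 31.7
place 15 140 lid -2.9 wall -2.9 top 31.7
place 15 220 lid -2.9 wall -2.9 top 31.7
place 15 225 lid -7.6 wall -1.4 top 31.7
place 20 135 lid -3.5 wall -1.5 top 27.3
place 20 225 lid -3.5 wall -1.5 top 27.3
place 25 135 lid -0.6 wall -1.7 top 22.7
place 25 225 lid -0.6 wall -1.7 top 22.7
place 30 135 lid -4.5 wall -2.5 top 18.0
place 30 225 lid -4.5 wall -2.5 top 18.0
```

```bash
cat > g2.py <<'E'
from g import *
la=np.radians(18.7)
for th in (15,18,20,22,25,28):
  for ps in (130,133,136,139,142):
    B,F=body(ori(np.radians(ps),np.radians(th)),np.array([-.0025,0,.064]))
    A=np.r_[B,F]; A=A[(abs(A[:,1])<.062)&(A[:,2]<.19)&(A[:,2]>.05)]
    lid=(.060+(A[:,2]-.068)*np.tan(la)-A[:,0]).min()-.004
    Fl=F[F[:,2]<.066]
    print(th,ps,'lid %.1f wx- %.1f wx+ %.1f wy %.1f top %.1f'%(lid*1e3,(Fl[:,0]+.056).min()*1e3,(.056-Fl[:,0]).min()*1e3,(.056-abs(Fl[:,1])).min()*1e3,1e3*(B[:,2].min()-.066)))
E
python3 g2.py | grep -v ed
python3 - <<'E'
from g import *
c=np.radians(19.5)
ez=np.array([0,0,1]); q0=manip.current_q(); print(q0)
for th in (20,25):
  for chir in (1,):
    for ps in (138,222):
      M=ori(c+np.radians(ps),np.radians(th)); 
      for fl in (0,1):
        MM=M@np.diag([1-2*fl,1-2*fl,1]); q=R.from_matrix(MM).as_quat()
        o=[]
        for z in (.064,.2):
            g=np.array([.561,-.174,z]); s=manip.solve_ik(g+MM[:,2]*.0188,q); o.append(None if s is None else np.array(s))
        print('place',th,ps,fl,o)
    for ps in (100,160,200,240,280,320):
      M=ori(np.radians(ps),np.radians(th))
      for fl in (0,1):
        MM=M@np.diag([1-2*fl,1-2*fl,1]); q=R.from_matrix(MM).as_quat()
        s=manip.solve_ik(np.array([.4335,.206,.06])+MM[:,2]*.0188,q); print('pick',th,ps,fl,None if s is None else np.array(s))
E
```

```text
[0.3331 0.3053]] [[0.5069 0.297 ]] shaft [[0.4035 0.3324 0.1   ]]
15 130 lid -12.4 wx- -2.0 wx+ -0.4 wy 3.4 top 33.7
15 133 lid -10.1 wx- -0.1 wx+ 1.4 wy 1.4 top 33.7
15 136 lid -7.5 wx- 1.9 wx+ 3.2 wy -0.5 top 33.7
15 139 lid -4.7 wx- 4.1 wx+ 5.2 wy -2.3 top 33.7
15 142 lid -1.6 wx- 6.5 wx+ 7.4 wy -3.9 top 33.7
18 130 lid -10.2 wx- -3.1 wx+ -0.9 wy 2.8 top 31.1
18 133 lid -7.7 wx- -1.3 wx+ 0.8 wy 0.8 top 31.1
18 136 lid -5.0 wx- 0.7 wx+ 2.6 wy -1.1 top 31.1
18 139 lid -2.1 wx- 2.9 wx+ 4.6 wy -2.8 top 31.1
18 142 lid 1.1 wx- 5.1 wx+ 6.7 wy -4.4 top 31.1
20 130 lid -8.7 wx- -3.1 wx+ -1.2 wy 2.4 top 29.3
20 133 lid -6.1 wx- -1.3 wx+ 0.4 wy 0.4 top 29.3
20 136 lid -3.3 wx- 0.7 wx+ 2.3 wy -1.5 top 29.3
20 139 lid -0.4 wx- 2.8 wx+ 4.2 wy -3.2 top 29.3
20 142 lid 3.6 wx- 5.1 wx+ 6.3 wy -4.7 top 29.3
22 130 lid -7.2 wx- -3.2 wx+ -1.5 wy 2.0 top 27.5
22 133 lid -4.5 wx- -1.3 wx+ 0.1 wy 0.0 top 27.5
22 136 lid -1.7 wx- 0.7 wx+ 1.9 wy -1.8 top 27.5
22 139 lid 1.3 wx- 2.8 wx+ 3.8 wy -3.5 top 27.5
22 142 lid 3.5 wx- 5.1 wx+ 5.9 wy -5.0 top 27.5
25 130 lid -7.8 wx- -3.2 wx+ -2.0 wy 1.5 top 24.7
2
[... 2855 characters left out ...]
.6226 -1.5119]
pick 25 100 1 [ 0.1442  1.1369 -1.3081  1.9497  1.2642  1.6226  1.6297]
pick 25 160 0 [ 0.2619  0.9633 -1.3054  2.2905  1.5893  1.2863 -0.7752]
pick 25 160 1 [ 0.1307  0.7383 -1.0855  2.2932  1.4936  1.025   2.3614]
pick 25 200 0 None
pick 25 200 1 None
pick 25 240 0 [ 0.7722  0.9337 -1.307   2.3403  1.4757  0.5695  1.0602]
pick 25 240 1 [-0.1108  0.4107 -0.2003  2.3624 -1.3299  0.2242  0.483 ]
pick 25 280 0 [-0.1231  0.5045 -0.0824  2.153  -0.7402  0.6095 -2.5212]
pick 25 280 1 [ 0.5972  0.7577 -0.98    2.1313  0.3455  0.5284 -0.3459]
pick 25 320 0 [-0.4372  0.6228  0.2357  1.9368 -0.5951  0.9695 -2.0598]
pick 25 320 1 [ 0.3462  0.7704 -0.7854  1.9096  0.1851  0.8812  0.3979]
```

```bash
cat > m.py <<'E'
from h import *
np.set_printoptions(precision=4,suppress=True)
def ori(psi,th,fl=1):
    l=np.array([np.cos(psi),np.sin(psi),0]); z=-np.cos(th)*np.array([0,0,1])-np.sin(th)*l
    x=np.array([np.cos(psi-np.pi/2),np.sin(psi-np.pi/2),0]); M=np.c_[x,np.cross(z,x),z]
    return M@np.diag([1-2*fl,1-2*fl,1])
def tcp(g,M): return np.array(g)+M[:,2]*.0188
def q4(M): return R.from_matrix(M).as_quat()
TH=np.radians(20)
E
python3 - <<'E'
from m import *
M=ori(np.radians(300),TH); g=np.array([.4335,.2062,.060])
a=np.array(manip.solve_ik(tcp(g+[0,0,.14],M),q4(M))); print(a)
manip.move_pose(tcp(g+[0,0,.14],M),q4(M))
print(manip.current_clock(),manip.current_q(),manip.current_tool_pos(),tcp(g+[0,0,.14],M))
im=viewer.get_image('top');cv2.imwrite('pics/t1.png',im[:,:,::-1])
im=viewer.get_image('side');cv2.imwrite('pics/s1.png',im[:,:,::-1])
E
```

```text
[ 0.714   0.6642 -1.2958  1.9598  0.3412  1.0034 -0.1794]
3.0917 [ 0.7149  0.6642 -1.2949  1.9594  0.3413  1.0035 -0.1794] [0.4308 0.211  0.1822] [0.4303 0.2118 0.1823]
```

View pics/s1.png

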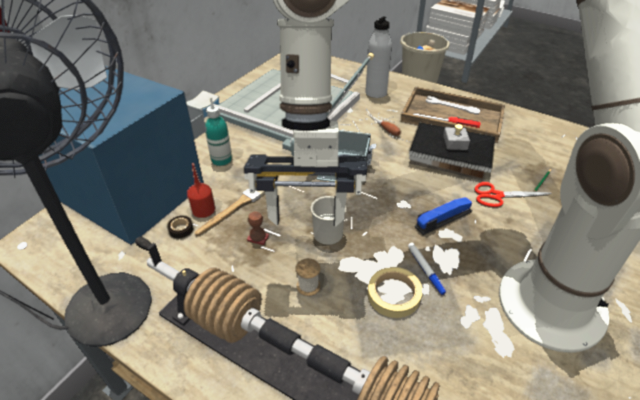

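The side view shows the open gripper leaning away from the spool at (308,275), with clear space around it. I'll descend and grip.

Run:
```python
from m import *
M=ori(np.radians(300),TH); g=np.array([.4335,.2062,.060])
f0=manip.current_force()
manip.servo_line(tcp(g+[0,0,.0],M),vel=.08)
print(manip.current_tool_pos()-tcp(g,M),manip.current_force()-f0)
effector.close(12)
print('gap',manip.current_finger_gap(),manip.current_force()-f0,manip.current_clock())
manip.servo_line(tcp(g+[0,0,.12],M),vel=.12)
print('gap',manip.current_finger_gap(),manip.current_clock())
for n in('top','side'):
    im=viewer.get_image(n);cv2.imwrite(f'pics/{n}2.png',im[:,:,::-1])
crop(0,'pics/top2.png',160,160,160,120,5,'pics/c5.png');crop(0,'pics/side2.png',230,130,160,120,5,'pics/c6.png')
```

```text
[0.0003 0.0001 0.0003] [ 0.3598  0.747  -0.2529]
gap 0.0422854749012334 [-0.0144  0.5418  0.1941] 5.9333
gap 0.042381281788992906 7.0833
```

View pics/c6.png

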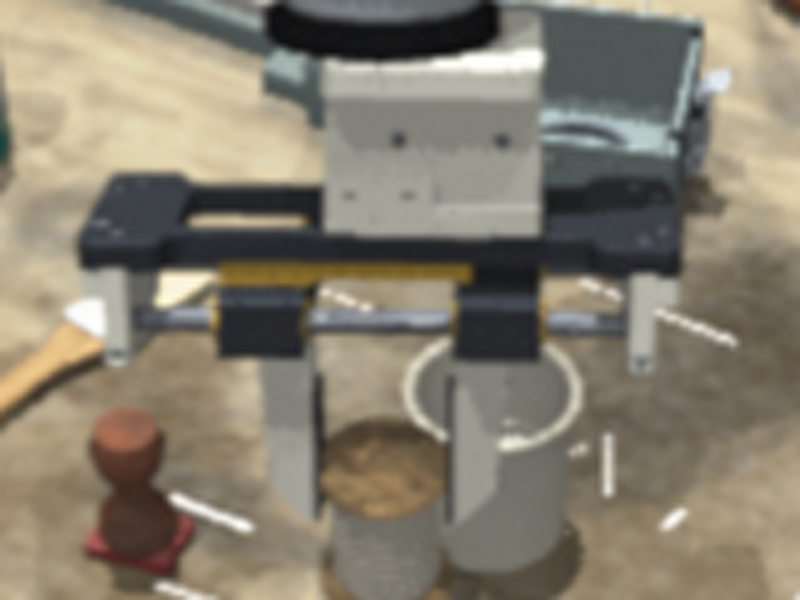

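View pics/c5.png

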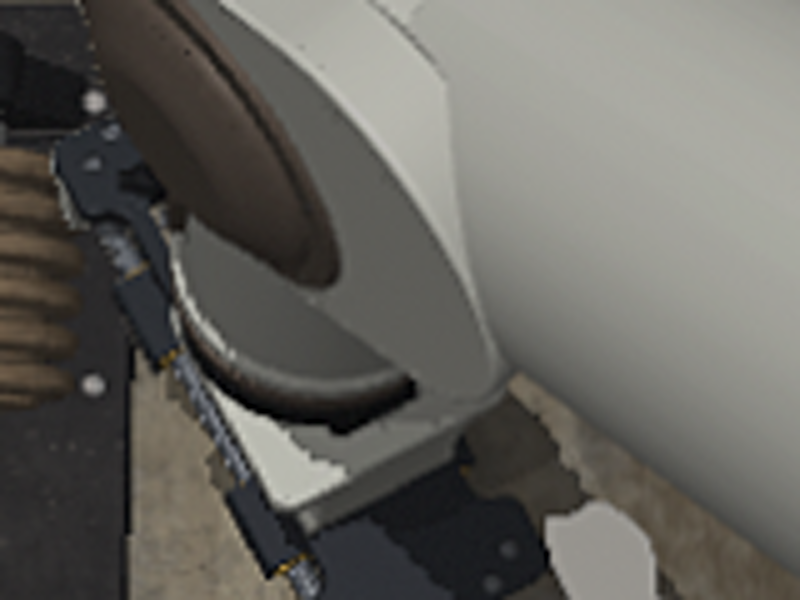

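Run:
```python
from m import *
Q=R.from_quat(manip.current_tcp_rot()).as_matrix(); g=manip.current_tool_pos()-Q[:,2]*.0188; print('grasp',g,Q[:,0])
im=cv2.imread('pics/side2.png')
a=np.linspace(0,2*np.pi,60)
big=cv2.resize(im[190:270,270:340],None,fx=8,fy=8,interpolation=cv2.INTER_CUBIC)
for dz,col in ((0,(0,255,0)),(-.06,(255,0,0)),(-.008,(0,255,255))):
    P=np.c_[g[0]+.0235*np.cos(a),g[1]+.0235*np.sin(a),np.full(60,g[2]+dz)]
    u=((proj('side',P)-[270,190]+.5)*8-.5).astype(int); cv2.polylines(big,[u.reshape(-1,1,2)],True,col,1)
cv2.imwrite('pics/c7.png',big)
```

```text
grasp [0.433  0.206  0.1793] [ 0.866   0.5001 -0.0012]
```

View pics/c7.png

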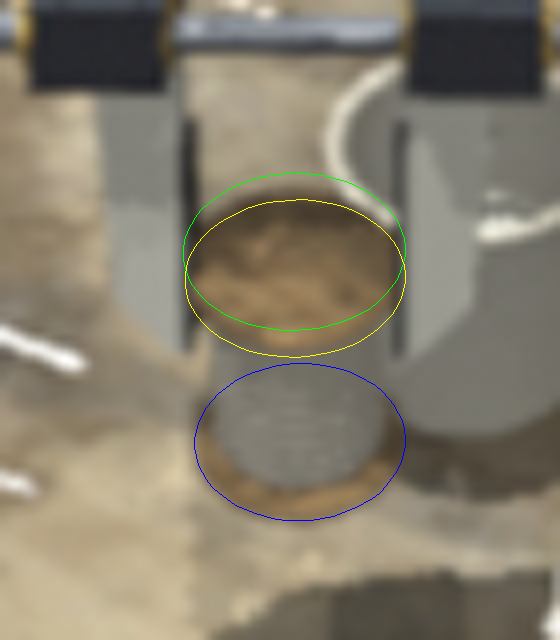

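The bottom flange matches the predicted outline, so the spool is upright and centred in the grip. Next I'll move it above the case, offset toward the front.

```bash
cat >> m.py <<'E'
YAW=np.radians(19.5); cx=np.array([np.cos(YAW),np.sin(YAW),0]); cy=np.array([-np.sin(YAW),np.cos(YAW),0])
MP=ori(YAW+np.radians(225),TH)
SEAT=np.array([.5603,-.1725,.004])
def shots(tag):
    for n in('top','side'): cv2.imwrite(f'pics/{n}{tag}.png',viewer.get_image(n)[:,:,::-1])
E
python3 - <<'E'
from m import *
g=SEAT+[0,0,.060]+[0,0,.135]-cx*.014
print(manip.solve_ik(tcp(g,MP),q4(MP)), manip.solve_ik(tcp(g-[0,0,.13],MP),q4(MP)))
manip.move_pose(tcp(g,MP),q4(MP))
print(manip.current_tool_pos()-tcp(g,MP),manip.current_clock(),manip.current_finger_gap())
shots(3)
crop(0,'pics/top3.png',330,80,160,120,5,'pics/c8.png');crop(0,'pics/side3.png',250,50,160,120,5,'pics/c9.png')
E
```

```text
[ 1.245   0.6481 -1.061   1.7999  0.259   0.9485 -0.2914] [ 1.139   0.8087 -0.9054  1.8662  0.3901  0.7301 -0.3207]
[0.0001 0.0025 0.0002] 8.6667 0.04228069026518512
```

View pics/c8.png

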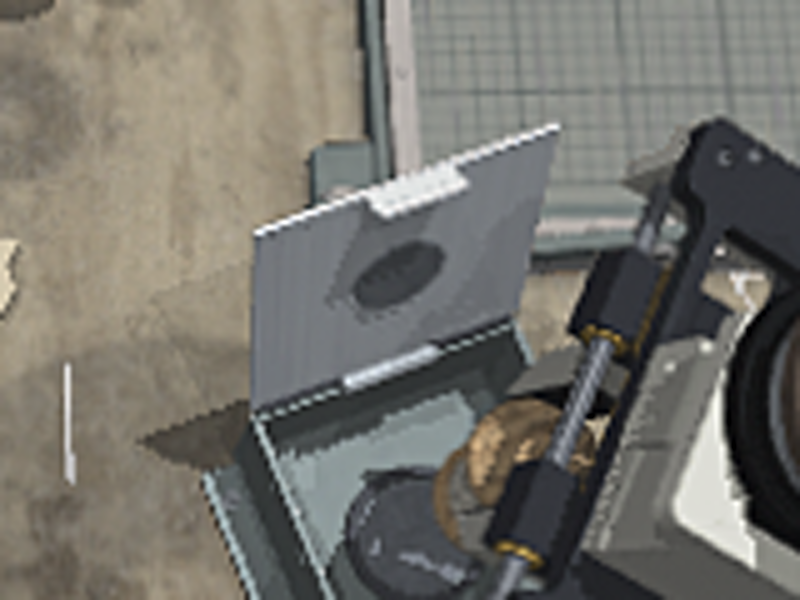

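View pics/c9.png

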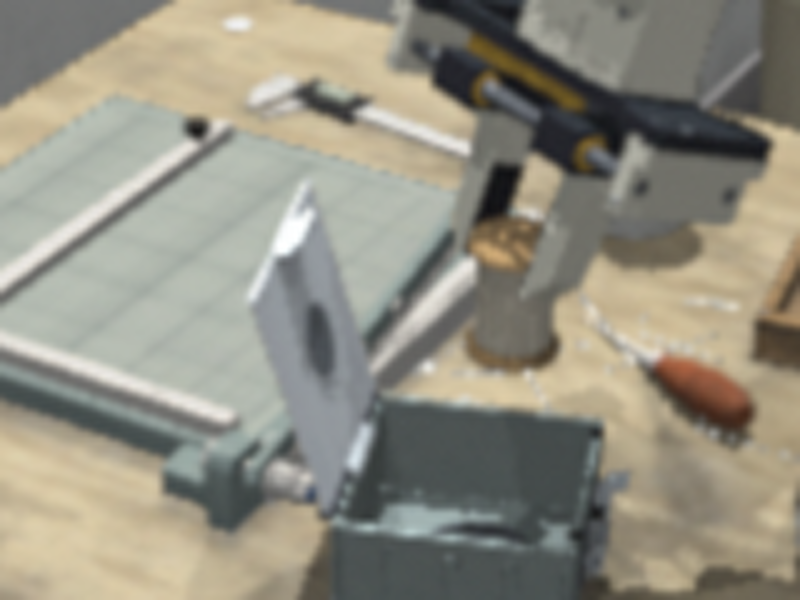

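```bash
cat >> m.py <<'E'
def overlay(n,tag,box,s,extra=()):
    Q=R.from_quat(manip.current_tcp_rot()).as_matrix(); g=manip.current_tool_pos()-Q[:,2]*.0188
    im=cv2.imread(f'pics/{n}{tag}.png'); x0,y0,w,h=box
    big=cv2.resize(im[y0:y0+h,x0:x0+w],None,fx=s,fy=s,interpolation=cv2.INTER_CUBIC); a=np.linspace(0,2*np.pi,80)
    for c,r,col in [(g,.0235,(0,255,0)),(g-[0,0,.06],.0235,(255,0,0))]+list(extra):
        P=np.c_[c[0]+r*np.cos(a),c[1]+r*np.sin(a),np.full(80,c[2])]
        u=((proj(n,P)-[x0,y0]+.5)*s-.5).astype(int); cv2.polylines(big,[u.reshape(-1,1,2)],True,col,1)
    cv2.imwrite(f'pics/ov_{n}{tag}.png',big)
E
python3 - <<'E'
from m import *
shots(4)
ring=[(SEAT+[0,0,.006],.0315,(0,0,255)),(SEAT+[0,0,.006],.0265,(0,0,255))]
overlay('top',4,(380,140,80,70),8,ring); overlay('side',4,(320,80,80,110),5,ring)
print(manip.current_tool_pos()-tcp(SEAT+[0,0,.195]-cx*.014,MP))
E
```

```text
[0.0002 0.0017 0.0001]
```

View pics/ov_top4.png

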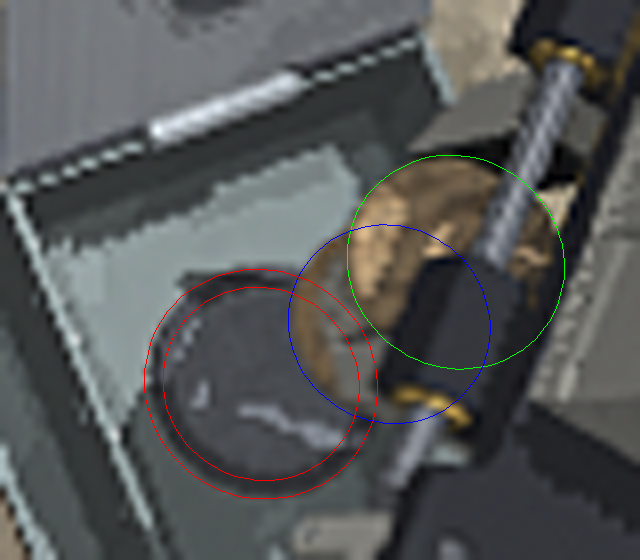

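View pics/ov_side4.png

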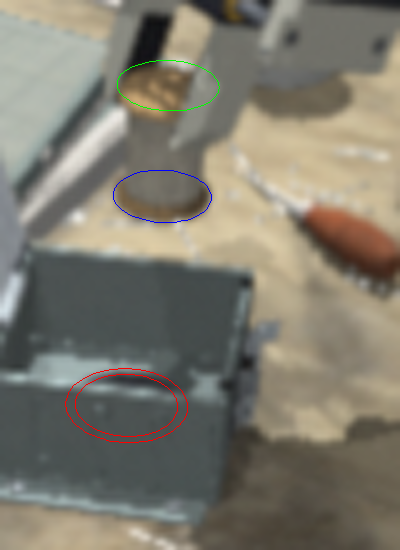

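Run:
```python
from m import *
im=cv2.imread('pics/top0.png'); s=8
big=cv2.resize(im[160:215,385:442],None,fx=s,fy=s,interpolation=cv2.INTER_CUBIC)
v=cv2.cvtColor(big,cv2.COLOR_BGR2GRAY); m=(v<95).astype(np.uint8)
cs,_=cv2.findContours(m,cv2.RETR_LIST,cv2.CHAIN_APPROX_NONE)
for c in cs:
    if len(c)>250:
        e=cv2.fitEllipse(c); ctr=unc(385,160,s,[e[0]])
        if min(e[1])>120: print(len(c),np.array(ctr),np.array(e[1])/s,e[2],onz('top',ctr,.01)); cv2.ellipse(big,e,(0,0,255),1)
cv2.imwrite('pics/ring.png',big)
print(manip.current_tool_pos()-tcp(SEAT+[0,0,.195]-cx*.014,MP),manip.current_clock())
```

```text
552 [[412.7189 187.2057]] [22.7851 24.0177] 127.50299072265625 [[ 0.5609 -0.1736  0.01  ]]
654 [[412.6149 187.1518]] [27.9131 28.7589] 124.30144500732422 [[ 0.561  -0.1734  0.01  ]]
[0.0002 0.0017 0.0001] 8.8667
```

View pics/ring.png

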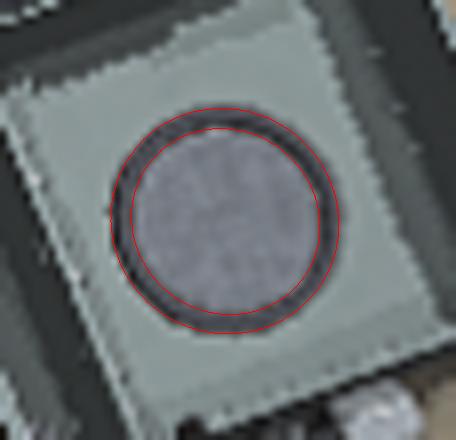

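The fitted ring centre is (0.561, -0.1735). Now I'll descend in stages and check force at each one.

```bash
sed -i 's/^SEAT=.*/SEAT=np.array([.5612,-.1734,.004])+cx*.0005/' m.py
python3 - <<'E'
from m import *
f0=manip.current_force()
def go(g,vel):
    manip.servo_line(tcp(g,MP),q4(MP),vel=vel); print(manip.current_tool_pos()-tcp(g,MP),manip.current_force()-f0,manip.current_clock())
go(SEAT+[0,0,.135]-cx*.013,.1)
go(SEAT+[0,0,.075]-cx*.013,.1)
go(SEAT+[0,0,.070]-cx*.006,.04)
go(SEAT+[0,0,.070],.04)
shots(5)
ring=[(SEAT+[0,0,.006],.0315,(0,0,255)),(SEAT+[0,0,.006],.0265,(0,0,255))]
overlay('top',5,(375,100,100,110),5,ring); overlay('side',5,(280,70,120,120),5,ring)
E
```

```text
[0.0004 0.0002 0.0003] [-0.1163  0.0772 -0.7876] 9.6167
[0.0004 0.0002 0.0002] [ 0.1329 -0.0252  0.3228] 10.3667
[0.0003 0.0002 0.0002] [ 0.3266 -0.4225  0.1832] 10.7333
[0.0004 0.0002 0.0002] [ 0.4999 -0.2648  0.061 ] 11.0333
```

View pics/ov_top5.png

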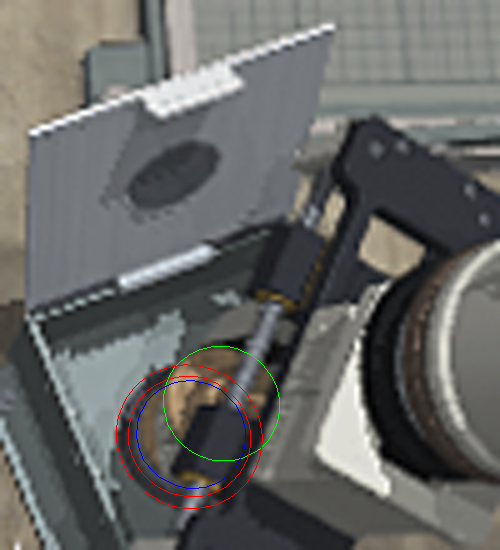

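View pics/ov_side5.png

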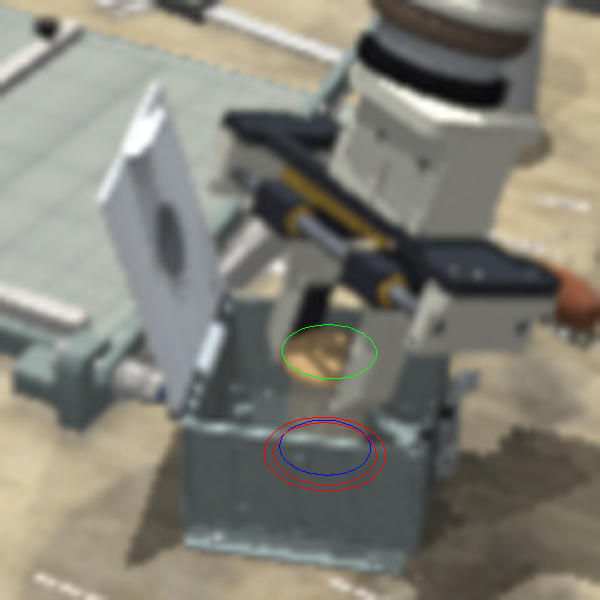

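Run:
```python
from m import *
f0=manip.current_force()
z=.070
while z>.0565:
    z-=.001 if z<.0665 else .0035
    g=SEAT+[0,0,z]; manip.servo_line(tcp(g,MP),q4(MP),vel=.02); manip.sleep(.05)
    f=manip.current_force()-f0; e=manip.current_tool_pos()-tcp(g,MP); print('%.4f'%z,f,e,manip.current_clock())
    if f[2]>1.8 : break
```

```text
0.0665 [-0.0027  2.386   0.4777] [-0.0001 -0.     -0.0001] 11.5083
0.0630 [-0.2378  0.5735  0.1717] [-0.      0.0001 -0.0001] 11.8833
0.0620 [0.6659 0.297  0.9486] [-0.  0. -0.] 12.1833
0.0610 [0.0268 0.0746 0.8467] [-0.  0. -0.] 12.4833
0.0600 [0.7772 0.9908 1.2926] [ 0.0001 -0.      0.    ] 12.7833
0.0590 [-2.7616 -0.9097  8.5294] [0.0003 0.     0.0009] 13.0833
```

It made contact at z≈0.0595, which is floor level. The ring's rim would have stopped it at 0.066. I'll ease off and release.

Run:
```python
from m import *
g=SEAT+[0,0,.0596]; manip.servo_line(tcp(g,MP),q4(MP),vel=.02)
f0=manip.current_force(); print(f0)
effector.open_jaws(); manip.sleep(.1)
print(manip.current_finger_gap(),manip.current_force()-f0,manip.current_clock())
print(manip.current_tool_pos()-tcp(g,MP))
g=g+[0,0,.03]; manip.servo_line(tcp(g,MP),q4(MP),vel=.06)
print(manip.current_force()-f0)
g=g-cx*.015+[0,0,.01]; manip.servo_line(tcp(g,MP),q4(MP),vel=.1)
g=g+[0,0,.15]-cx*.05; manip.servo_line(tcp(g,MP),q4(MP),vel=.2)
print(manip.current_clock()); shots(6)
crop(0,'pics/top6.png',360,90,110,130,5,'pics/c10.png');crop(0,'pics/side6.png',270,70,120,120,5,'pics/c11.png')
```

```text
[-1.7777 -0.0786  3.9704]
0.09187125682337648 [ 3.9209 -0.0591 -4.7144] 14.375
[ 0.0006 -0.0002  0.0002]
[ 1.7425 -0.0691 -4.5273]
16.3
```

View pics/c10.png

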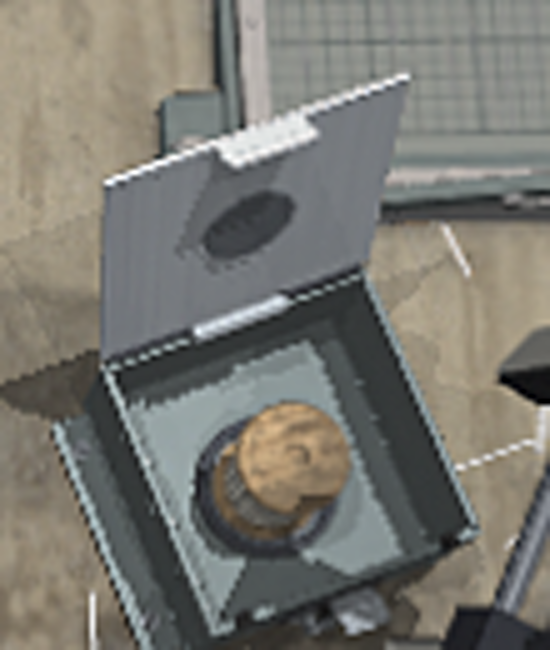

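View pics/c11.png

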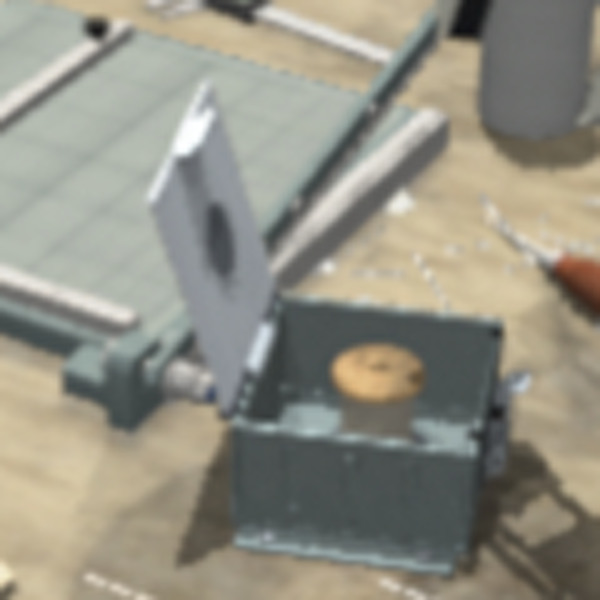

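View pics/side6.png

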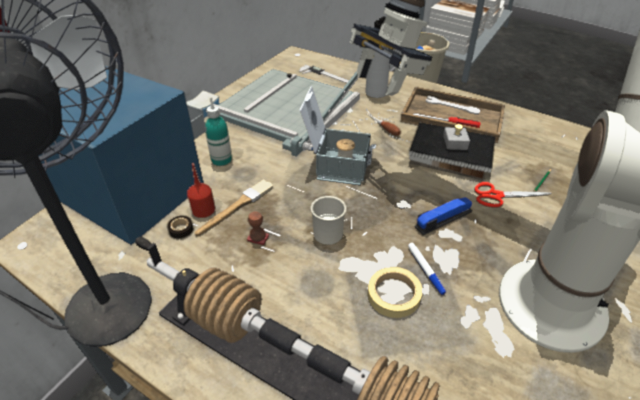

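Run:
```python
from m import *
t=unc(360,90,5,[(296,455)]);s=unc(270,70,5,[(378,372)])
print(onz('top',t,.064),onz('side',s,.064),tri(t[0],s[0]))
crop(0,'pics/top0.png',380,85,200,70,4,'pics/c12.png');crop(0,'pics/side0.png',270,30,140,130,5,'pics/c13.png')
```

```text
[[ 0.5632 -0.1752  0.064 ]] [[ 0.5602 -0.1698  0.064 ]] (array([ 0.5641, -0.1766,  0.0586]), np.float64(0.6899450970440069))
```

View pics/c12.png

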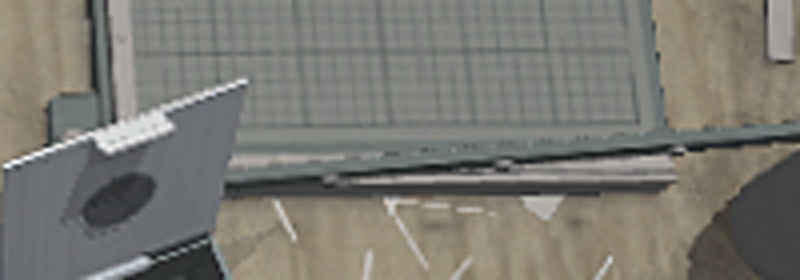

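View pics/c13.png

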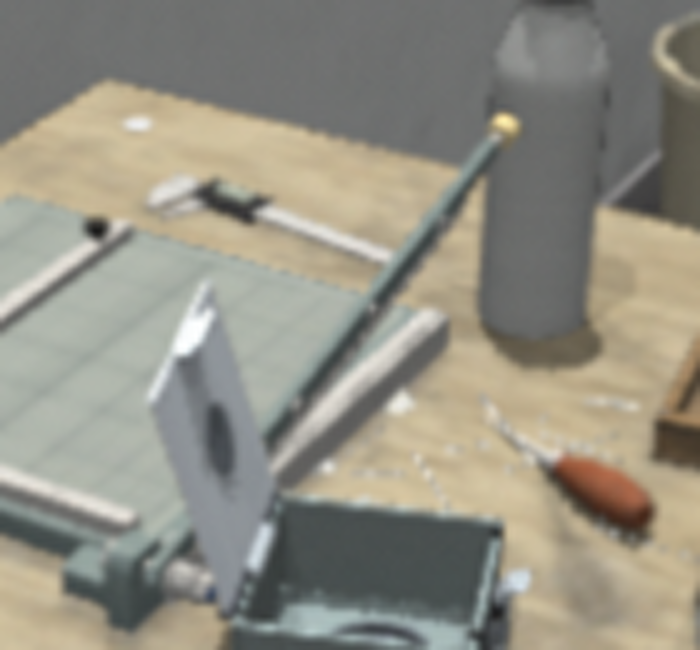

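Run:
```python
from m import *
t=unc(380,85,4,[(230,183),(700,142)]);s=unc(270,30,5,[(275,432),(495,140)])
e1,r1=ray('top',t);e2,r2=ray('side',s)
n2=np.cross(r2[0],r2[1])
for r in r1:
    k=n2@(e2-e1)/(n2@r); print(e1+r*k)
```

```text
[ 0.6726 -0.2234  0.0541]
[ 0.6685 -0.4448  0.1202]
```

```bash
cat >> m.py <<'E'
ORG=np.array([.5648,-.1722,0])
def W(X,Z,Y=0): return ORG+cx*X+cy*Y+np.array([0,0,Z])
def MV(s): # vertical tool, jaws along case y
    x=s*cy; z=np.array([0,0,-1.]); return np.c_[x,np.cross(z,x),z]
E
python3 - <<'E'
from m import *
print(manip.current_q())
for s in (1,-1):
    q=q4(MV(s))
    for X,Z in((.1275,.25),(.1275,.165),(.074,.18),(0,.17),(-.046,.1),(-.046,.07)):
        r=manip.solve_ik(W(X,Z),q); print(s,X,Z,None if r is None else np.array(r))
E
```

```text
[ 1.4179  0.5501 -1.1623  1.8247  0.1773  1.0426 -0.2042]
1 0.1275 0.25 [ 0.8715  0.9864 -1.4332  1.3743  0.9722  1.5664  1.4512]
1 0.1275 0.165 [ 0.8701  1.0535 -1.361   1.4556  1.0286  1.4475  1.4156]
1 0.074 0.18 [ 0.9866  1.0055 -1.4107  1.5728  0.9999  1.4347  1.4116]
1 0 0.17 [ 1.1471  0.961  -1.4464  1.7411  0.9786  1.3722  1.4172]
1 -0.046 0.1 [ 1.2161  0.9973 -1.3836  1.8784  1.0534  1.2521  1.3892]
1 -0.046 0.07 [ 1.197   1.0245 -1.3369  1.8924  1.0932  1.211   1.37  ]
-1 0.1275 0.25 [ 0.5784  0.6223 -0.6778  1.385   0.3927  1.2701 -1.3534]
-1 0.1275 0.165 [ 0.5348  0.6809 -0.5947  1.4679  0.4033  1.1165 -1.3647]
-1 0.074 0.18 [ 0.638   0.5983 -0.6473  1.5842  0.3926  1.0925 -1.3392]
-1 0 0.17 [ 0.7781  0.5167 -0.6986  1.7515  0.3836  1.0141 -1.2932]
-1 -0.046 0.1 [ 0.7928  0.5418 -0.6326  1.8901  0.4199  0.8449 -1.2867]
-1 -0.046 0.07 [ 0.7518  0.5787 -0.5807  1.9051  0.4379  0.7861 -1.3005]
```

Run:
```python
from m import *
q=q4(MV(-1))
manip.move_pose(W(-.02,.31),q); effector.close(10)
manip.servo_line(W(.1295,.27),q,vel=.2)
manip.servo_line(W(.1295,.165),q,vel=.12)
print(manip.current_clock(),manip.current_tool_pos()-W(.1295,.165),manip.current_force(),manip.current_finger_gap())
shots(7); crop(0,'pics/top7.png',340,60,140,120,5,'pics/c14.png');crop(0,'pics/side7.png',250,50,130,120,5,'pics/c15.png')
```

```text
20.75 [0.0007 0.0001 0.0011] [-0.4214  0.5525 -0.0342] 0.00043509944080556885
```

View pics/c15.png

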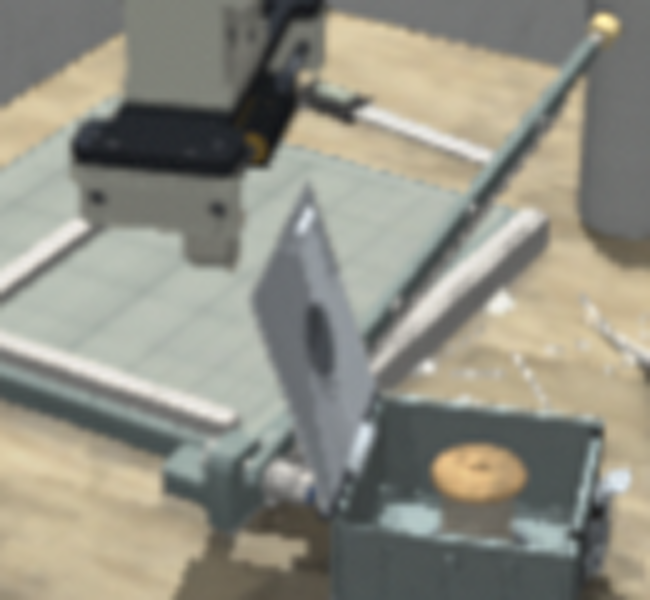

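View pics/c14.png

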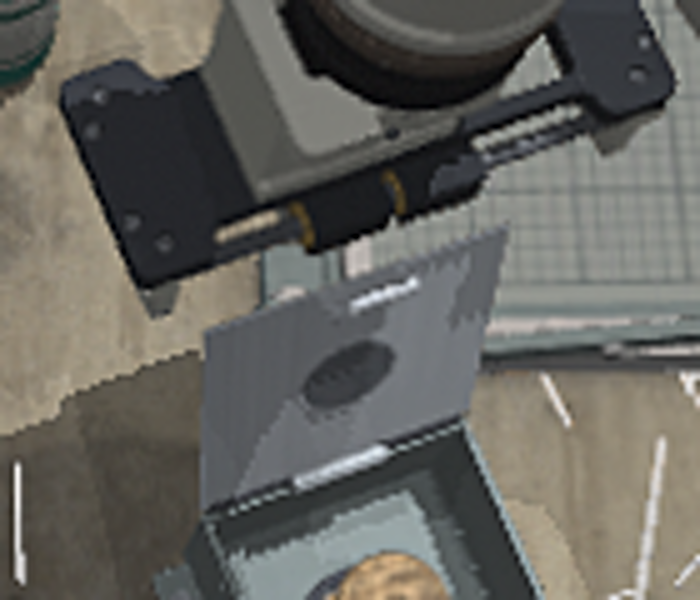

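The closed fingers are behind the lid and their tips are below its free edge. I'll swing it now, watching the force at each step.

Run:
```python
from m import *
q=q4(MV(-1)); f0=manip.current_force()
pts=[]
for th in np.arange(1.95,.24,-.12):
    s,c=np.sin(th),np.cos(th)
    if th>=1.6: X=.060-.123*c+.003*s; Z=.165
    else: X=.060-.112*c+.0045*s; Z=.068+.112*s+.0045*c
    if 1.45<th<1.6: Z=.175
    pts.append((th,X+.0095,Z))
for th,X,Z in pts:
    manip.servo_line(W(X,Z),q,vel=.09)
    f=manip.current_force()-f0; print('%.2f'%th,f,'|F| %.1f'%np.linalg.norm(f),'%.2f'%manip.current_clock())
    if np.linalg.norm(f)>12: print('STOP'); break
shots(8); crop(0,'pics/top8.png',340,90,140,120,5,'pics/c16.png');crop(0,'pics/side8.png',260,70,130,120,5,'pics/c17.png')
```

```text
1.95 [ 0.5607 -0.6766  1.2035] |F| 1.5 21.13
1.83 [ 0.5583 -0.1261 -0.0059] |F| 0.6 21.44
1.71 [ 1.6391 -0.5792 -0.1968] |F| 1.7 21.75
1.59 [ 0.8425 -0.032  -0.3111] |F| 0.9 22.08
1.47 [ 0.5989 -0.7456 -0.0734] |F| 1.0 22.38
1.35 [ 1.4075 -0.4816  0.1588] |F| 1.5 22.68
1.23 [ 1.0422 -0.5605 -0.4142] |F| 1.3 22.98
1.11 [ 1.4537 -0.201   1.3345] |F| 2.0 23.28
0.99 [ 1.0737 -0.2756  0.4721] |F| 1.2 23.58
0.87 [ 0.3483 -0.9593  1.0397] |F| 1.5 23.88
0.75 [ 0.905  -0.3623  0.8691] |F| 1.3 24.18
0.63 [ 1.0866 -0.5136  1.3904] |F| 1.8 24.48
0.51 [ 0.1022 -1.4299  0.3155] |F| 1.5 24.78
0.39 [ 0.7882 -0.0031  0.5401] |F| 1.0 25.08
0.27 [0.4239 0.1872 0.6898] |F| 0.8 25.38
```

View pics/c17.png

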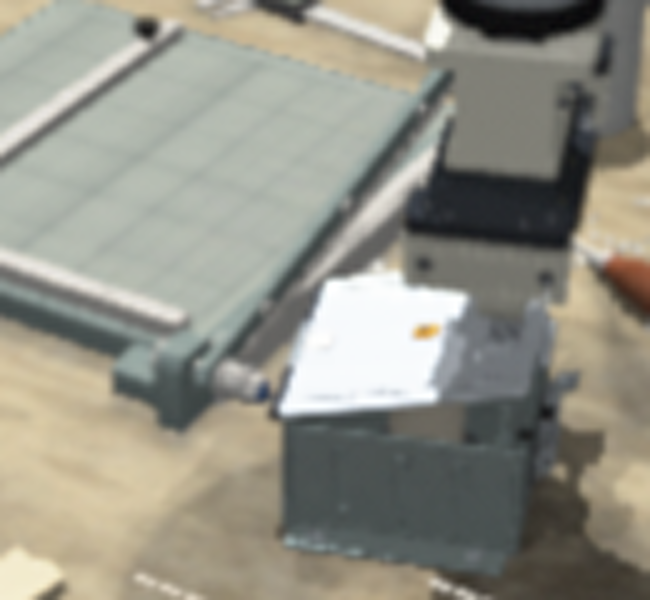

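View pics/c16.png

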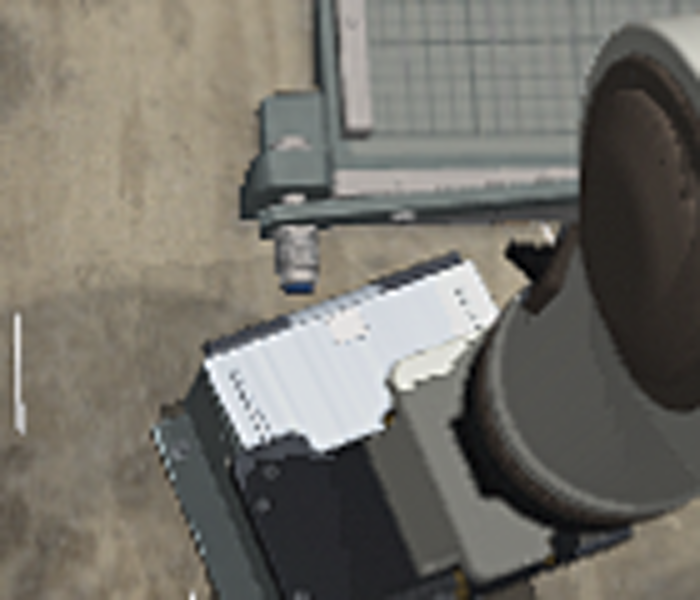

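Run:
```python
from m import *
q=q4(MV(-1))
p=manip.current_tool_pos(); 
manip.servo_line(p+[0,0,.02],q,vel=.1); manip.servo_line(W(-.047,.118),q,vel=.1); manip.sleep(.1)
f0=manip.current_force(); print(manip.current_clock())
z=.104; log=[]
while z>.062:
    manip.servo_line(W(-.047,z),q,vel=.03)
    f=manip.current_force()-f0; za=manip.current_tool_pos()[2]; log.append((z,f[2])); print('%.4f act %.4f F %.1f %.1f %.1f t %.2f'%(z,za,*f,manip.current_clock()))
    if f[2]>15: print('limit'); break
    pk=max(l[1] for l in log)
    z-= .002 if (z>.09 and f[2]<3) else .0007
    if pk>5 and f[2]<pk*.4: print('drop'); break
```

```text
26.1917
0.1040 act 0.1039 F 0.0 -0.0 0.4 t 26.81
0.1020 act 0.1020 F 1.0 0.2 -0.2 t 27.06
0.1000 act 0.0999 F 1.5 -0.3 0.1 t 27.31
0.0980 act 0.0979 F 0.7 -1.5 1.1 t 27.56
0.0960 act 0.0958 F 0.8 -0.3 0.3 t 27.81
0.0940 act 0.0938 F 1.7 0.0 0.2 t 28.06
0.0920 act 0.0918 F 1.1 -0.4 0.4 t 28.31
0.0900 act 0.0899 F 1.1 -0.9 -0.2 t 28.56
0.0893 act 0.0893 F -0.5 -0.3 0.5 t 28.81
0.0886 act 0.0886 F 0.5 -0.1 0.8 t 29.06
0.0879 act 0.0879 F -0.5 -1.1 1.2 t 29.31
0.0872 act 0.0871 F 0.0 -0.8 0.9 t 29.56
0.0865 act 0.0865 F -0.6 -1.0 0.9 t 29.81
0.0858 act 0.0858 F 0.3 0.1 1.1 t 30.06
0.0851 act 0.0851 F -0.5 0.5 0.1 t 30.31
0.0844 act 0.0844 F 0.5 0.2 1.1 t 30.56
0.0837 act 0.0837 F 0.4 -1.0 0.7 t 30.81
0.0830 act 0.0830 F 0.4 0.6 0.3 t 31.06
0.0823 act 0.0822 F 0.4 -0.9 1.4 t 31.31
0.0816 act 0.0816 F 0.1 -0.3 -0.4 t 31.56
0.0809 act 0.0809 F 0.1 -0.0 0.8 t 31.81
0.0802 act 0.0802 F -0.0 -0.2 1.7 t 32.06
0.0795 act 0.0796 F -1.5 -0.0 3.7 t 32.31
0.0788 act 0.0789 F -0.9 -0.5 5.7 t 32.56
0.0781 act 0.0782 F -1.8 -0.6 5.6 t 32.81
0.0774 act 0.0776 F -2.2 0.0 7.2 t 33.06
0.0767 act 0.0769 F -2.5 -0.9 7.6 t 33.31
0.0760 act 0.0763 F -2.5 -0.0 8.1 t 33.56
0.0753 act 0.0751 F -0.3 -0.2 1.6 t 33.81
drop
```

The force rose to 8 N and then dropped suddenly at z≈0.0755. I'll keep pressing gently to tell the fade from the click, and stop when the seat pushes back.

Run:
```python
from m import *
q=q4(MV(-1)); z=.0749; base=None; manip.sleep(.1); print(manip.current_force(),manip.current_tool_pos()[2])
while z>.064:
    manip.servo_line(W(-.047,z),q,vel=.03)
    f=manip.current_force(); za=manip.current_tool_pos()[2]; print('%.4f act %.4f F %.1f %.1f %.1f t %.2f'%(z,za,*f,manip.current_clock()))
    if f[2]>13: print('limit'); break
    z-=.0005
shots(9);crop(0,'pics/side9.png',260,90,130,110,5,'pics/c18.png')
```

```text
[-1.3569  0.0739  1.5604] 0.0751451237818656
0.0749 act 0.0748 F -0.7 -0.7 1.6 t 34.16
0.0744 act 0.0744 F -1.2 -1.0 0.7 t 34.41
0.0739 act 0.0739 F -0.7 -0.0 2.5 t 34.66
0.0734 act 0.0734 F -0.7 -0.8 1.7 t 34.91
0.0729 act 0.0728 F 0.4 -0.5 0.8 t 35.16
0.0724 act 0.0723 F -0.7 -0.3 1.1 t 35.41
0.0719 act 0.0717 F -0.2 1.1 0.3 t 35.66
0.0714 act 0.0713 F -0.5 -0.6 0.5 t 35.91
0.0709 act 0.0709 F 0.2 -0.1 1.4 t 36.16
0.0704 act 0.0707 F -0.7 0.4 4.1 t 36.41
0.0699 act 0.0706 F -2.0 0.3 8.6 t 36.66
0.0694 act 0.0705 F -4.6 1.3 12.5 t 36.91
0.0689 act 0.0704 F -5.4 0.2 17.0 t 37.16
limit
```

View pics/c18.png

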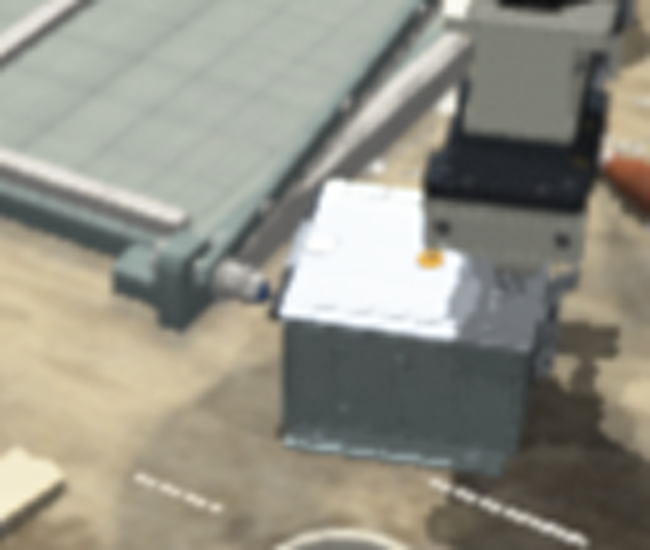

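The force peaked at 8 N, faded over 4 mm and then met a firm seat at z≈0.0706. That puts the lid at about -0.02 rad. I'll retract and check that it stays shut.

Run:
```python
from m import *
q=q4(MV(-1))
manip.servo_line(W(-.047,.09),q,vel=.05); manip.sleep(.3); f0=manip.current_force()
manip.servo_line(W(-.047,.0745),q,vel=.05)
for z in (.0735,.073,.0725,.072,.0715,.071):
    manip.servo_line(W(-.047,z),q,vel=.03); f=manip.current_force()-f0; print('%.4f act %.4f F %.1f t %.2f'%(z,manip.current_tool_pos()[2],f[2],manip.current_clock()))
    if f[2]>4: break
manip.servo_line(W(-.047,.12),q,vel=.12); manip.servo_line(W(-.12,.26),q,vel=.2)
manip.move_pose([.35,-.45,.3],q)
print(manip.current_clock()); shots('A')
crop(0,'pics/sideA.png',260,90,130,110,5,'pics/c19.png');crop(0,'pics/topA.png',350,120,120,110,5,'pics/c20.png')
```

```text
0.0735 act 0.0736 F -0.4 t 38.84
0.0730 act 0.0731 F -0.6 t 39.09
0.0725 act 0.0725 F -0.3 t 39.34
0.0720 act 0.0720 F -0.6 t 39.59
0.0715 act 0.0714 F -0.2 t 39.84
0.0710 act 0.0710 F 0.0 t 40.09
42.6167
```

View pics/c19.png

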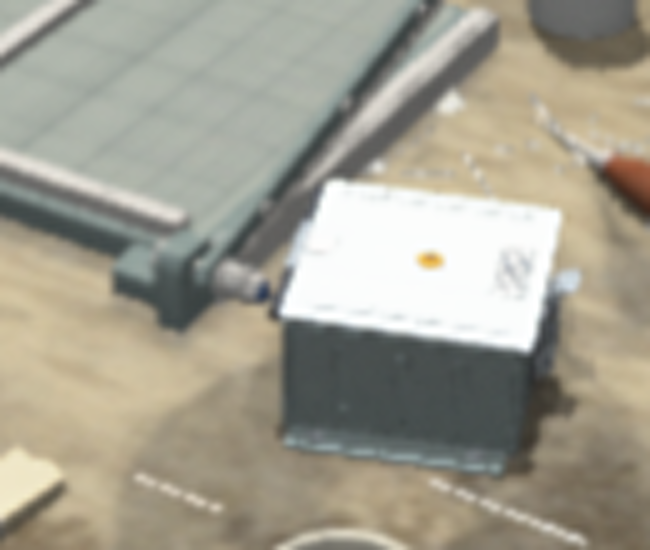

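View pics/topA.png

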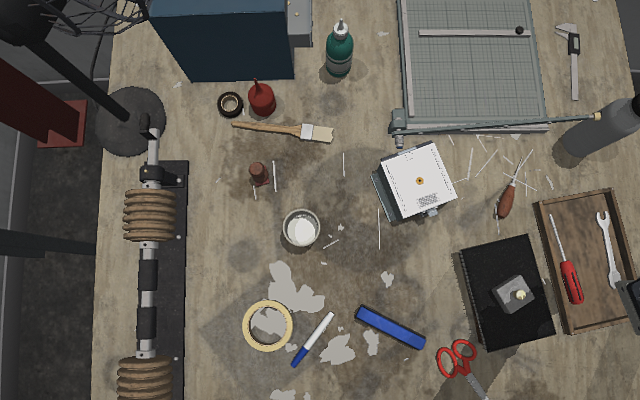

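Run:
```python
from m import *
print(manip.current_force(),manip.current_clock()); manip.hand_in(); print(manip.current_clock())
```

```text
[-0.9401  0.2913  0.3126] 42.7167
the job is handed in; nothing more can be done
the job is handed in; nothing more can be done
```

The spool is standing inside the ring, the lid is shut, and I handed the job in at about 42.7 s.

**Spool:** I gripped it across the top flange and lowered it into the case. It touched down at floor level with at most 8.5 N; the ring's edge would have stopped it 6 mm higher. After letting go, the two cameras' average put it about 1.2 mm from the ring's centre. Each camera alone disagrees with that average by about 3 mm. I couldn't see the spool again once the lid was shut.

**Lid:** I swung it over with closed fingers, using about 2 N. On the thumb pad the push rose to 8 N, fell away for about 4 mm, then met the firm seat. The highest push was 17 N, under the 28 N limit, and the lid reads about -0.02 rad.

**Last checks:**
- **Lid:** after I backed off, a light touch down to the shut height met nothing, so the lid hadn't sprung back. The final pictures show it lying flat.
- **Catch:** I couldn't measure it directly. I take it to have clicked because the push profile fits and the lid reached its seat.
- **Other things:** the pot and stamp look unmoved, and the robot is clear of everything.

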